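# Make up the dressing tray and turn its sign to ready

## Robot

A 6-joint arm with a two-finger parallel gripper is mounted at the origin on a cart in front of the work surface, level with it; the furniture and walls round the work are solid. World frame = base frame: x ahead of the robot, y to its left, z up, the work surface at z = 0. Lengths are in mm, angles in degrees, forces in N, time in s.
With the tool pointing down it reaches from about 300 to 850 mm from the base axis. Payload 4.2 kg.
Tool frame: the origin (TCP) lies midway between the tips of the shut fingers; the grasp point (between the pads) lies 19 mm behind it (env.grasp_offset is the distance from the TCP to the grasp point, in mm); z points along the fingers, y is the line along which they close (so a half turn about z gives the same grasp; the last joint's range is limited). The gripper opens to 91 mm and grips with 3 to 60 N. Pads are 32 mm wide; open, the fingers measure 118 mm over their backs; the gripper's body (76 mm by 178 mm) begins 60 mm behind the grasp point.
Start: joints at [-68.984, 18.312, 89.639, -0, 72.044, -1.146], TCP at [216.91, -532.535, 213.976] pointing down, gripper open.
Joint ranges: [-177.97, 177.97], [-48.28, 115.42], [12.27, 149.76], [-77.06, 257.06], [2.81, 150.46], [-146.56, 146.56]. Speed limits (degrees/s): [147.25, 147.25, 180, 180, 180, 180].

## Interface

Orientations are given as [roll, pitch, yaw] about the fixed x, y, z axes, in that order (R = Rz(yaw) Ry(pitch) Rx(roll)).
In Python, from workcell import env, optics gives the robot as it stands. The module is installed in compiled form; this text tells all that it offers.
- The arm moves only by the tool send_rows, never from a script. Its argument "targets" is a list that holds one entry, the list of rows, each a list of 7 numbers: the turn, a rotation vector about the world's x, y, z scaled (see below), then the shift along the world's x, y, z scaled (see below), then the closure, from -1 (fully open) to 1 (shut). In form: [[[rx, ry, rz, x, y, z, gripper], ...]]. A call has 1 to 12 rows; each row shifts and turns the commanded pose from where the row before left it; what a row does not reach is not made up. The controller multiplies each number of a shift by 0.2 m and each number of a turn by pi/2 rad. A row lasts 1/10 s, in which the tool goes at most 50 mm and 8.59 degrees, less where a joint would pass 70% of its speed; a pose out of reach is approached as far as the arm can. A call with a number of a shift or a turn outside -1 to 1 is refused whole. A call with a gripper value outside its range is refused whole. The fingers move at their own pace and stop on an object; "grip_force" is the grip in N (left out, the last holds). Time passes only in rows, so rows that do not move let the fingers close. It gives the time, the measured TCP pose, the force, the opening and the grip force at its end, in the units of the state.
- env.state(): the state, without advancing time (a new reading comes with each control period).
- optics.grab_frame(name): name is "scene" or "side" or "wrist"; returns (picture, depth): 420x560x3 uint8, red, green, blue; 420x560 float32, mm along the optical axis (not along the pixel's ray), 0 where there is no reading.
- optics.camera_info(name): a dict with "camera_matrix" (3x3 intrinsics, pixels), "k1" (the pictures are not rectified: a ray, as slopes to the right and down, at radius r is drawn at 1 + k1 r^2 times it, then the intrinsics apply), "R" (3x3) and "t" (3): a world point X has camera coordinates R X + t; the wrist camera has in their place "mount" (4x4, takes a point from camera to tool coordinates, whose origin is the TCP and whose axes are the flange's). Camera axes: x right, y down, z forward; pixel columns grow to the right and rows downward; lengths in mm; the calibration is good to about 2 mm. A picture is of the moment at which its call begins: read the wrist's pose just before it. camera_info takes no time and is no camera call.
- env.job_done(): hands the job in; it is judged then, once.
Trained networks look in the newest picture that a camera, given by its name, has taken for a name from the list of things; names that differ only in an ending like _2 or _b are one class to them, and where a whole thing is asked for, a point or a joint stands for the part that bears it (a point fixed in the world has none). Each returns a list of dicts, best first, with "conf" (0 to 1); they miss things now and then, are a little off and sometimes report something else, mostly with a low value. They report only what shows in the picture. A call takes as long as a camera call. They do not tell look-alikes from the thing itself.
- optics.silhouettes(camera, name): "mask" (420x560 bool, what is visible of it) and "at" ([column, row] in pixels, amid what is visible of it).
- optics.place_of(camera, name): "at" ([column, row] in pixels: a listed point, or the origin of a listed thing).
The state is a dict: "time_s": time; "qpos": joint angles; "qvel": joint speeds; "effort": joint torques, N m; "ee_pos": TCP position; "ee_rot": TCP orientation; "force": force on the tool from outside, world axes, zero at the start; "torque": the same for the moment, N m; "gripper_width": finger opening in mm; "gripper_force": force on a finger pad.
Only numpy, scipy, OpenCV 4.12 (cv2) and the standard library are available. Lean on these libraries where they do the work, as an engineer would, in place of code of your own. Each camera call takes 0.05 s, during which the arm holds its last target. There are 200 camera calls.

## Task

Finish the dressing tray and mark it ready. Stand the two bottles that are in the way of the swivel sign upright on the floor of the white enamel tray, then lift the sign plate out of its slot, spin it half a turn so that the face with the ring shows to the front instead of the face with the bar, and let it drop fully home in the slot. Do not tip a bottle over, and leave the other things where they are.

Things in the scene. Friction and masses are not known exactly. Their poses are not given: they have to be found in the camera images.
- sign_stand: fixed stand of the swivel sign. Origin on the table under the pivot; -x is the front, +x the back. Flat foot 60 mm wide (y), 6 mm high, from x = -35 to +135 mm. The plate's turning axis passes through point sign_pivot, leaning back 25 degrees from vertical: its upward direction in this frame is (sin 25, 0, cos 25) = (0.423, 0, 0.906)
- sign_pivot (a point): pivot point on the turning axis, 30 mm above the stand's origin. Round it an aluminium block 44 x 44 mm, square to the axis, reaches 7 mm above it along the axis; across its top along the stand's y runs a slot 14 mm wide, 12 mm deep. A crossbar on the plate's spindle (10 mm thick, 42 mm long, parallel to the plate) drops in it, with about 0.1 rad of play
- sign_plate (a point): centre of the white sign plate: 200 mm wide, 78 mm high, 9 mm thick, 0.28 kg, on the axis, 69 mm above the pivot when seated (lower edge at 30 mm). Site frame: z up the leaning axis, y along the width, -x out of the face with the raised grey bar (110 x 20 mm), +x out of the face with the raised grey ring (54 mm across)
- sign_tab (a point): middle of the upper edge of the finger tab on top of the sign plate, on the turning axis, 132 mm above the pivot along the axis when seated; same axes as sign_plate. The tab is 46 mm wide, 9 mm thick and stands 24 mm above the plate; good to grip along the leaning axis
- sign_lift (a joint): height of the plate along its axis, m: 0 = seated in the slot; above 0.012 the crossbar is clear and the plate can turn; stop at 0.030. The plate sinks by its own weight; let go part-way round it rests on the block at about 0.012
- sign_turn (a joint): turn of the plate about the leaning axis, rad, counter-clockwise seen from above: 0 = bar face to the front (start), +3.14 or -3.14 = ring face to the front; both ways round are open, stops at +-3.6. Light friction: it stays where it is left. It can only be seated near 0 or +-3.14
- bottle_amber: loose amber glass bottle with yellow cap, body 48 mm across up to about 75 mm, cap 30 mm across, 116 mm high; origin at the centre of its underside. At the start one bottle stands in front of each half of the sign plate, inside its sweep
- bottle_white: loose white bottle, body 53 mm across up to 80 mm, then narrowing to a nozzle, 124 mm high; origin at the centre of its underside
- tray_dressing: fixed white enamel tray with dark blue rim, rim 289 x 209 mm, 46 mm high; origin under its centre, x along its length. Inside walls at x = +-133 and y = +-92 mm, floor 2 mm above the table; flat floor for |x| < 125, |y| < 85 mm
- gauze_pack_1: flat gauze pack, 54 (x) x 78 (y) x 9 mm, that already lies at the -x end of the tray; origin at the centre of its underside; leave it
- wool_jar: bystander: low glass jar, 67 mm across, 66 mm high, standing in front of the sign; origin under its centre
- wind_timer: bystander: round white timer, 62 mm across, 42 mm high, behind the work; origin under its centre
Not all that is in view belongs to the job. Of the things that look like the sign_stand, the larger one is meant.

How it is judged (in metres and radians):
On the way, in this order (a step that is already met when the one before it is completed fails the run):
1. both bottles stand upright on the tray's floor (x of bottle_amber in the frame of tray_dressing between -0.125 and 0.125 m and y of bottle_amber in the frame of tray_dressing between -0.085 and 0.085 m and z of each of bottle_amber, bottle_white in the frame of tray_dressing below 0.007 m and angle between each of bottle_amber, bottle_white's own z axis and vertical below 0.1 rad and x of bottle_white in the frame of tray_dressing between -0.125 and 0.125 m and y of bottle_white in the frame of tray_dressing between -0.085 and 0.085 m), for 0.2 s.
2. the plate is lifted clear and turned past the quarter (value of joint sign_lift above 0.008 m and (value of joint sign_turn above 1.6 rad or value of joint sign_turn below -1.6 rad)), for 0.05 s.
At the end, for the whole second after the job is handed in: Both bottles stand upright (0.1 rad), at rest, on the tray floor (origin within 125 x 85 mm of its centre, not on the gauze); the sign shows its ring to the front (within 0.2 rad of half a turn), seated within 3 mm; gauze, jar and timer within 20 mm of their start (all of step 1 and linear speed of each of bottle_amber, bottle_white below 0.02 m/s and value of joint sign_lift below 0.003 m and (value of joint sign_turn above 2.94 rad or value of joint sign_turn below -2.94 rad) and velocity of joint sign_turn between -0.1 and 0.1 rad/s and distance of each of gauze_pack_1, wool_jar, wind_timer from where it was at the start of the episode below 0.02 m); the robot touches nothing.
It fails at once if a bottle is tipped over (angle between any of bottle_amber, bottle_white's own z axis and vertical above 0.8 rad).
It fails at once if a bystander is pushed more than 30 mm (distance of any of wool_jar, wind_timer, gauze_pack_1 from where it was at the start of the episode above 0.03 m).
It also fails if it takes over 72 s, if anything falls off the work surface, if the arm or the gripper's body presses on something with over 40 N, if the wrist force passes 120 N, or if a joint passes its speed limit or range.

## Working session

There is one attempt and no reset: what is moved stays moved. The work goes in short steps, Python scripts to look and compute and a tool call to move; the robot and the scene stay as the last step left them, time stands still between calls to the robot, and variables do not carry over. Pictures are saved under pics/ and viewed, at most 10 in all, crops included, and the job is handed in when it is done.

Besides the shell and the picture viewer there is one more tool, called after "Request:" in YAML: its name, and indented under it one key for each argument. send_rows: Moves the arm, as the interface text tells. Its arguments: {"type":"object","properties":{"targets":{"type":"array"},"grip_force":{"type":"number"}},"required":["targets"]}

```bash
mkdir -p pics; cat > h.py <<'E'
import numpy as np, cv2
from workcell import env, optics
from scipy.spatial.transform import Rotation as Ro
def cam(name):
    c=optics.camera_info(name); K=np.array(c["camera_matrix"]); k=c["k1"]
    if name=="wrist":
        s=env.state(); T=np.eye(4); T[:3,:3]=Ro.from_euler('xyz',s["ee_rot"],degrees=True).as_matrix(); T[:3,3]=s["ee_pos"]
        M=T@np.array(c["mount"]); R=M[:3,:3].T; t=-R@M[:3,3]
    else: R=np.array(c["R"]); t=np.array(c["t"])
    return K,k,R,t
def ray(C,uv):
    K,k,R,t=C; p=cv2.undistortPoints(np.array(uv,float).reshape(-1,1,2),K,np.array([k,0,0,0,0.]))[:,0]
    # pictured slope = s*(1+k1 r^2)
    return np.c_[p,np.ones(len(p))]
def world(C,uv,d):  # depth
    K,k,R,t=C; return (ray(C,uv)*np.array(d).reshape(-1,1)-t)@R
def onz(C,uv,z):
    K,k,R,t=C; d=ray(C,uv)@R; o=-R.T@t; return o+d*((z-o[2])/d[:,2])[:,None]
def cloud(C,mask,D):
    v,u=np.nonzero(mask&(D>0)); return world(C,np.c_[u,v],D[v,u])
E
cat > a.py <<'E'
from h import *
print(env.state())
for n in ["scene","side"]:
    C=cam(n); im,D=optics.grab_frame(n); cv2.imwrite(f"pics/{n}0.png",im[:,:,::-1]); np.save(n+"D.npy",D)
    print(n,-C[2].T@C[3])
    for th in ["sign_stand","sign_plate","bottle_amber","bottle_white","tray_dressing","gauze_pack_1","wool_jar","wind_timer"]:
        for r in optics.silhouettes(n,th)[:3]:
            if r["conf"]<.2: continue
            P=cloud(C,r["mask"],D)
            print(th,round(r["conf"],2),np.round(r["at"]),len(P), np.round(np.percentile(P,[2,50,98],axis=0)).tolist() if len(P) else '')
E
python3 a.py
```

```text
{'time_s': 0.0, 'qpos': array([-6.89860752e+01,  1.83516517e+01,  8.97088488e+01,  8.91420848e-04,
        7.20442159e+01, -1.14413625e+00]), 'qvel': array([-0.09779991, -0.04596229, -0.0227966 ,  0.00862751,  0.01876863,
       -0.01526012]), 'effort': array([-2.11663396e-04, -4.12470746e+01, -2.31974280e+01,  7.25092529e-02,
        4.56868624e-02, -1.45100280e-04]), 'ee_pos': array([ 216.70070843, -532.03135167,  213.10363821]), 'ee_rot': array([-1.79895321e+02, -2.93826747e-03,  2.21577828e+01]), 'force': array([-0.08801351,  0.15498189,  0.26951257]), 'torque': array([-0.02759976,  0.00665779,  0.07080653]), 'gripper_force': 0.0, 'gripper_width': 91.27072685658891}
scene [-121.77070768  470.80267314 1035.39798791]
sign_stand 0.84 [252. 241.] 2059 [[445.0, 77.0, 2.0], [498.0, 176.0, 89.0], [528.0, 266.0, 146.0]]
sign_stand 0.84 [210. 315.] 1212 [[322.0, 317.0, 1.0], [357.0, 384.0, 61.0], [424.0, 446.0, 102.0]]
sign_plate 0.81 [209. 314.] 954 [[343.0, 318.0, 23.0], [359.0, 383.0, 69.0], [377.0, 447.0, 102.0]]
sign_plate 0.75 [251. 239.] 1717 [[478.0, 75.0, 4.0], [502.0, 174.0, 98.
[... 1168 characters left out ...]
5.0]]
bottle_white 0.57 [265. 290.] 901 [[415.0, 233.0, 6.0], [432.0, 260.0, 72.0], [459.0, 272.0, 123.0]]
tray_dressing 0.79 [320. 198.] 4785 [[394.0, -271.0, -2.0], [500.0, -143.0, 5.0], [591.0, 1.0, 46.0]]
gauze_pack_1 0.63 [334. 184.] 313 [[480.0, -253.0, 3.0], [516.0, -223.0, 10.0], [553.0, -202.0, 15.0]]
wool_jar 0.68 [314. 288.] 913 [[327.0, 138.0, 6.0], [354.0, 179.0, 46.0], [386.0, 202.0, 66.0]]
wool_jar 0.5 [319. 200.] 4700 [[395.0, -271.0, -2.0], [501.0, -144.0, 5.0], [591.0, 1.0, 46.0]]
wind_timer 0.64 [248. 192.] 336 [[661.0, -66.0, 2.0], [681.0, -33.0, 25.0], [711.0, -16.0, 43.0]]
wind_timer 0.32 [257. 248.] 2448 [[478.0, 76.0, 6.0], [501.0, 177.0, 97.0], [529.0, 268.0, 146.0]]
```

View crop.

```bash
python3 -c "
import cv2
a=cv2.imread('pics/scene0.png');b=cv2.imread('pics/side0.png')
cv2.imwrite('pics/c1.png',cv2.resize(a[160:370,150:430],None,fx=2.8,fy=2.8,interpolation=2))
cv2.imwrite('pics/c2.png',cv2.resize(b[150:390,190:470],None,fx=2.5,fy=2.5,interpolation=2))"
```

```text
(no output)
```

View pics/c1.png

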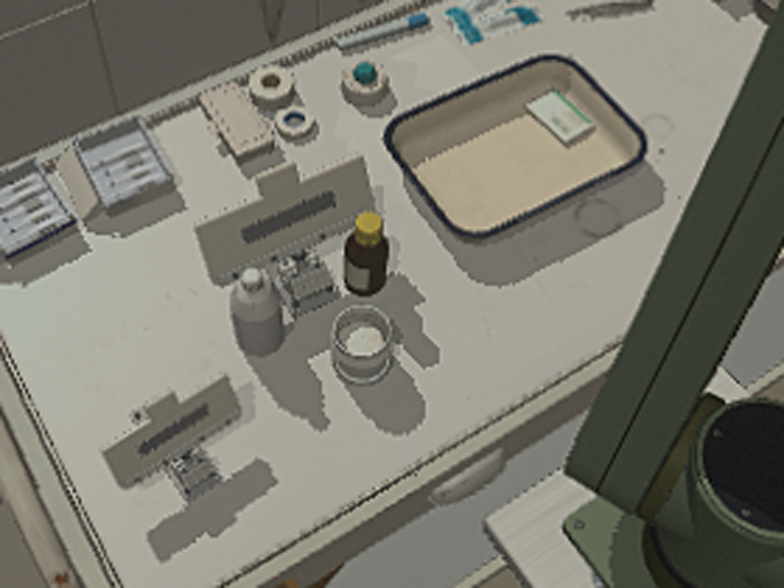

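View pics/c2.png

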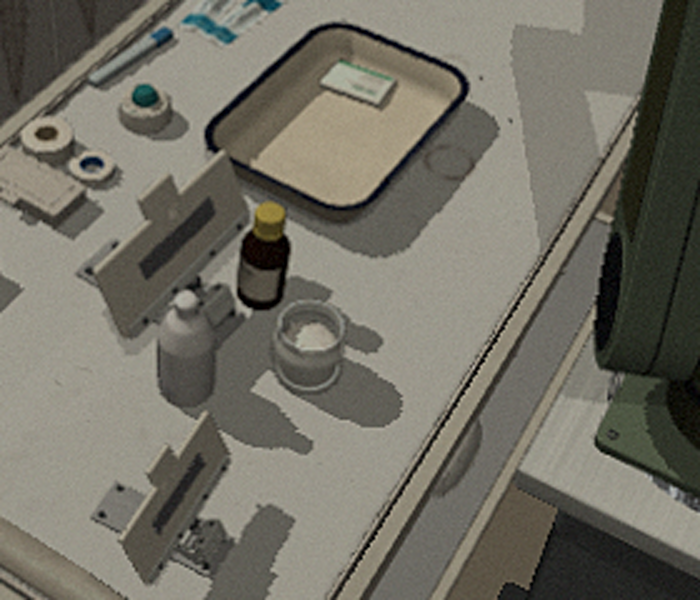

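The two stands are at scene pixels (252,241), 200 mm wide behind the two bottles, and (210,315), 134 mm wide. The larger one, with the bottles in front, is the one meant, and both crops confirm it. Next I measure precisely.

```bash
cat > b.py <<'E'
from h import *
from scipy.optimize import least_squares
cl={}
def pick(n,th,near):
    best=None
    for r in optics.silhouettes(n,th):
        P=cloud(C,r["mask"],D)
        if len(P)>50:
            d=np.linalg.norm(np.median(P,axis=0)[:2]-near)
            if d<40 and (best is None or d<best[0]): best=(d,P)
    return best[1] if best else np.zeros((0,3))
for n in ["scene","side"]:
    C=cam(n); D=np.load(n+"D.npy")
    for th,near in dict(sign_plate=(502,175),bottle_amber=(430,120),bottle_white=(428,255),tray_dressing=(503,-140),wool_jar=(353,175)).items():
        cl.setdefault(th,[]).append(pick(n,th,np.array(near)))
for th,r in dict(bottle_amber=24,bottle_white=26.5,wool_jar=33.5).items():
    for P in cl[th]+[np.vstack(cl[th])]:
        Q=P[(P[:,2]>12)&(P[:,2]<(60 if r<30 else 55))]
        if len(Q)<20: continue
        s=least_squares(lambda c:np.hypot(Q[:,0]-c[0],Q[:,1]-c[1])-r,Q[:,:2].mean(0)+[10,-5],loss='soft_l1',f_scale=2)
        T=P[P[:,2]>P[:,2].max()-12]
        print(th,len(Q),s.x.round(1),'top',np.median(T,axis=0).round(1))
for P in cl['sign_plate']+[np.vstack(cl['sign_plate'])]:
    P=P[(P[:,2]>45)&(P[:,0]>450)]; 
    for _ in range(6):
        c=P.mean(0); nrm=np.linalg.svd(P-c,full_matrices=False)[2][2]; e=(P-c)@nrm; P=P[abs(e)<max(2.5,2*e.std())] 
    nrm*=-np.sign(nrm[0])
    yaw=np.degrees(np.arctan2(-nrm[1],-nrm[0])); 
    print('plate n',nrm.round(3),'yaw',yaw.round(2),'tilt',np.degrees(np.arcsin(nrm[2])).round(2),'c',c.round(1),'std',e.std().round(2))
    yv=np.array([nrm[1],-nrm[0],0]);yv/=np.linalg.norm(yv); up=np.cross(nrm,yv);up*=np.sign(up[2])
    a=(P-c)@yv;b=(P-c)@up
    print(' y ext',np.percentile(a,[.5,99.5]).round(1),'up ext',np.percentile(b,[.5,99.5]).round(1),'yv',yv.round(3),'up',up.round(3))
    m=b>b.max()-18; print(' tab y',np.percentile(a[m],[2,50,98]).round(1),'tab top',(c+np.median(a[m])*yv+np.percentile(b,99.7)*up).round(1))
P=np.vstack(cl['tray_dressing']);P=P[P[:,2]>35]
print('tray',cv2.minAreaRect(P[:,:2].astype(np.float32)),len(P))
for n in ["scene","side"]:
    C=cam(n)
    for th,z in dict(sign_tab=147,bottle_amber=0,bottle_white=0,tray_dressing=0).items():
        for r in optics.place_of(n,th)[:2]: print(n,th,round(r["conf"],2),np.round(r["at"]),onz(C,r["at"],z)[0].round(1))
E
python3 b.py
```

```text
bottle_amber 122 [443.4 110.3] top [435.7 110.9 114.9]
bottle_amber 256 [442.5 109.3] top [436.  111.3 113.7]
bottle_amber 378 [442.8 109.6] top [436.  110.7 114. ]
bottle_white 142 [442.4 246. ] top [438.2 247.1 122.2]
bottle_white 313 [441.6 245.1] top [439.4 249.  121.9]
bottle_white 455 [441.9 245.3] top [438.8 248.6 122. ]
wool_jar 402 [358.1 168.3] top [362.2 166.3  64.1]
wool_jar 643 [358.7 168.3] top [358.4 164.   62.1]
wool_jar 1045 [358.4 168.3] top [359.  166.4  63.5]
plate n [-0.898  0.035  0.439] yaw -2.25 tilt 26.04 c [502.4 175.   99.3] std 1.55
 y ext [-101.8   94.4] up ext [-46.3  56.9] yv [0.039 0.999 0.   ] up [ 0.439 -0.017  0.898]
 tab y [-26.6  -3.1  16.8] tab top [527.6 170.9 151.1]
plate n [-0.897  0.034  0.441] yaw -2.17 tilt 26.14 c [501.3 177.   97.5] std 1.47
 y ext [-103.7   92.7] up ext [-46.9  57.8] yv [0.038 0.999 0.   ] up [ 0.44  -0.017  0.898]
 tab y [-28.6  -7.   13.9] tab top [527.  169.  150.5]
plate n [-0.897  0.034  0.44 ] yaw -2.19 tilt 26.1 c [501.7 176.   98.2] std 1.51
 y ext [-102.8   93.4] up ext [-47.2  57.4] yv [0.038 0.999 0.   ] up [ 0.44  -0.017  0.898]
 tab y [-27.8  -5.1  15.9] tab top [527.3 169.8 150.8]
tray ((492.561279296875, -106.03866577148438), (353.1911926269531, 212.55618286132812), 88.80765533447266) 1604
scene sign_tab 0.93 [207. 301.] [357.4 383.3 147. ]
scene sign_tab 0.68 [249. 217.] [536.1 159.1 147. ]
scene bottle_amber 0.79 [277. 261.] [443.5 120.5   0. ]
scene bottle_white 0.7 [244. 282.] [434.1 247.    0. ]
scene tray_dressing 0.74 [333. 219.] [ 487.6 -132.9    0. ]
side sign_tab 0.6 [255. 224.] [521.3 162.6 147. ]
side sign_tab 0.59 [252. 333.] [361.9 406.8 147. ]
side bottle_white 0.76 [266. 305.] [437.2 245.6   0. ]
side tray_dressing 0.9 [321. 204.] [ 501.  -131.9    0. ]
```

Request:
send_rows:
  targets:
    - [[0,0,-0.0164,0.075,0.214,0.01,-0.54],[0,0,-0.0164,0.075,0.214,0.01,-0.54],[0,0,-0.0164,0.075,0.214,0.01,-0.54],[0,0,-0.0164,0.075,0.214,0.01,-0.54],[0,0,-0.0164,0.075,0.214,0.01,-0.54],[0,0,-0.0164,0.075,0.214,0.01,-0.54],[0,0,-0.0164,0.075,0.214,0.01,-0.54],[0,0,-0.0164,0.075,0.214,0.01,-0.54],[0,0,-0.0164,0.075,0.214,0.01,-0.54],[0,0,-0.0164,0.075,0.214,0.01,-0.54],[0,0,-0.0164,0.075,0.214,0.01,-0.54],[0,0,-0.0164,0.075,0.214,0.01,-0.54]]
  grip_force: 20

```text
time_s: 3.0
ee_pos: [397.2, -17.1, 238.4]
ee_rot: [180.0, -0.1, 4.4]
force: [0.8, -0.7, 0.1]
gripper_width: 70.3
gripper_force: 0.0
```

Request:
send_rows:
  targets:
    - [[0,0,-0.0164,0.075,0.214,0.01,-0.54],[0,0,-0.0164,0.075,0.214,0.01,-0.54],[0,0,-0.0164,0.075,0.214,0.01,-0.54],[0,0,0,0,0,0,-0.54],[0,0,0,0,0,0,-0.54],[0,0,0,0,0,0,-0.54]]

```text
time_s: 3.6
ee_pos: [441.4, 108.7, 243.8]
ee_rot: [180.0, 0.0, -0.0]
force: [1.1, -0.2, -0.4]
gripper_width: 70.2
gripper_force: 0.0
```

Request:
send_rows:
  targets:
    - [[0,0,0,0,0.005,-0.2,-0.54],[0,0,0,0,0,-0.2,-0.54],[0,0,0,0,0,-0.2,-0.54],[0,0,0,0,0,-0.2,-0.54],[0,0,0,0,0,-0.2,-0.54],[0,0,0,0,0,0,-0.54],[0,0,0,0,0,0,1],[0,0,0,0,0,0,1],[0,0,0,0,0,0,1],[0,0,0,0,0,0,1],[0,0,0,0,0,0,1]]

```text
time_s: 4.7
ee_pos: [443.2, 110.5, 45.6]
ee_rot: [-180.0, -0.2, 0.0]
force: [-0.1, -2.5, 6.2]
gripper_width: 46.2
gripper_force: 20.0
```

Request:
send_rows:
  targets:
    - [[0,0,0,0,0,0.1,1],[0,0,0,0,0,0.2,1],[0,0,0,0,0,0.2,1],[0,0,0,0.08,-0.16,0,1],[0,0,0,0.08,-0.17,0,1],[0,0,0,0.08,-0.17,0,1],[0,0,0,0.08,-0.17,0,1],[0,0,0,0.08,-0.17,0,1],[0,0,0,0.08,-0.16,0,1],[0,0,0,0,0,0,1],[0,0,0,0,0,0,1],[0,0,0,0,0,0,1]]

```text
time_s: 5.9
ee_pos: [537.1, -88.7, 143.8]
ee_rot: [-180.0, 0.1, 0.1]
force: [-0.1, 0.6, -1.7]
gripper_width: 46.3
gripper_force: 20.0
```

Request:
send_rows:
  targets:
    - [[0,0,0,0,0,-0.15,1],[0,0,0,0,0,-0.15,1],[0,0,0,0,0,-0.1,1],[0,0,0,0,0,-0.05,1],[0,0,0,0,0,-0.015,1],[0,0,0,0,0,-0.01,1],[0,0,0,0,0,0,1],[0,0,0,0,0,0,1]]

```text
time_s: 6.7
ee_pos: [538.6, -89.6, 49.9]
ee_rot: [180.0, -0.1, 0.0]
force: [0.1, -0.1, -2.4]
gripper_width: 46.1
gripper_force: 20.0
```

Request:
send_rows:
  targets:
    - [[0,0,0,0,0,-0.006,1],[0,0,0,0,0,-0.006,1],[0,0,0,0,0,0,1]]

```text
time_s: 7.0
ee_pos: [538.6, -89.7, 47.8]
ee_rot: [180.0, -0.1, 0.0]
force: [-0.3, 0.2, 5.1]
gripper_width: 46.6
gripper_force: 20.0
```

Request:
send_rows:
  targets:
    - [[0,0,0,0,0,0,-0.54],[0,0,0,0,0,0,-0.54],[0,0,0,0,0,0,-0.54],[0,0,0,0,0,0.1,-0.54],[0,0,0,0,0,0.2,-0.54],[0,0,0,0,0,0.2,-0.54],[0,0,0,0,0,0.2,-0.54],[0,0,0,0,0,0.2,-0.54],[0,0,0,-0.06,0.21,0.05,-0.54],[0,0,0,-0.06,0.21,0,-0.54],[0,0,0,-0.06,0.21,0,-0.54],[0,0,0,-0.06,0.21,0,-0.54]]

```text
time_s: 8.2
ee_pos: [489.2, 79.8, 236.6]
ee_rot: [-180.0, -0.0, -0.0]
force: [0.3, 0.7, -0.0]
gripper_width: 70.4
gripper_force: 0.0
```

Request:
send_rows:
  targets:
    - [[0,0,0,-0.06,0.21,0,-0.54],[0,0,0,-0.06,0.21,0,-0.54],[0,0,0,-0.06,0.21,0,-0.54],[0,0,0,-0.06,0.21,0,-0.54],[0,0,0,0,0,0,-0.54],[0,0,0,0,0,0,-0.54],[0,0,0,0,0,0,-0.54]]

```text
time_s: 8.9
ee_pos: [442.1, 245.5, 236.4]
ee_rot: [180.0, 0.0, -0.0]
force: [-0.3, -0.9, -0.2]
gripper_width: 70.4
gripper_force: 0.0
```

Request:
send_rows:
  targets:
    - [[0,0,0,0,0,-0.2,-0.54],[0,0,0,0,0,-0.2,-0.54],[0,0,0,0,0,-0.2,-0.54],[0,0,0,0,0,-0.2,-0.54],[0,0,0,0,0,-0.13,-0.54],[0,0,0,0,0,0,-0.54],[0,0,0,0,0,0,1],[0,0,0,0,0,0,1],[0,0,0,0,0,0,1],[0,0,0,0,0,0,1]]

```text
time_s: 9.9
ee_pos: [443.3, 246.6, 52.3]
ee_rot: [-179.9, -0.2, 0.0]
force: [0.1, -3.1, 6.8]
gripper_width: 52.1
gripper_force: 20.0
```

Request:
send_rows:
  targets:
    - [[0,0,0,0,0,0,1],[0,0,0,0,0,0.1,1],[0,0,0,0,0,0.2,1],[0,0,0,0,0,0.2,1],[0,0,0,0,0,0.05,1],[0,0,0,0,-0.1,0,1],[0,0,0,0,-0.2,0,1],[0,0,0,0,-0.2,0,1],[0,0,0,0,-0.2,0,1],[0,0,0,0,-0.2,0,1],[0,0,0,0,-0.2,0,1]]

```text
time_s: 11.0
ee_pos: [441.0, 25.2, 159.9]
ee_rot: [-180.0, 0.1, 0.1]
force: [0.2, 0.4, -1.7]
gripper_width: 51.9
gripper_force: 20.0
```

Request:
send_rows:
  targets:
    - [[0,0,0,0,-0.2,0,1],[0,0,0,0,-0.2,0,1],[0,0,0,0,-0.17,0,1],[0,0,0,0,0,0,1],[0,0,0,0,0,0,1],[0,0,0,0,0,-0.15,1],[0,0,0,0,0,-0.15,1],[0,0,0,0,0,-0.12,1],[0,0,0,0,0,-0.07,1],[0,0,0,0,0,-0.02,1],[0,0,0,0,0,0,1],[0,0,0,0,0,0,1]]

```text
time_s: 12.2
ee_pos: [442.6, -87.1, 59.2]
ee_rot: [180.0, -0.1, 0.1]
force: [-0.5, 0.7, -1.3]
gripper_width: 52.1
gripper_force: 20.0
```

Request:
send_rows:
  targets:
    - [[0,0,0,0,0,-0.01,1],[0,0,0,0,0,-0.006,1],[0,0,0,0,0,-0.006,1],[0,0,0,0,0,0,1]]

```text
time_s: 12.6
ee_pos: [442.2, -87.6, 54.6]
ee_rot: [180.0, -0.0, 0.0]
force: [0.1, -0.1, 1.3]
gripper_width: 52.0
gripper_force: 20.0
```

Request:
send_rows:
  targets:
    - [[0,0,0,0,0,-0.005,1],[0,0,0,0,0,0,-0.54],[0,0,0,0,0,0,-0.54],[0,0,0,0,0,0,-0.54],[0,0,0,0,0,0.1,-0.54],[0,0,0,0,0,0.2,-0.54],[0,0,0,0,0,0.2,-0.54],[0,0,0,0,0,0.2,-0.54],[0,0,0,0,0,0.2,-0.54],[0,0,0,0,0,0.05,-0.54]]

```text
time_s: 13.6
ee_pos: [444.1, -88.0, 247.5]
ee_rot: [179.9, -0.5, 0.0]
force: [0.1, -0.9, 0.1]
gripper_width: 70.4
gripper_force: 0.0
```

Request:
send_rows:
  targets:
    - [[0,0.03,0,0.077,0.16,0,-0.4],[0,0.035,0,0.077,0.16,0,-0.4],[0,0.035,0,0.077,0.16,0,-0.4],[0,0.035,0,0.077,0.16,0,-0.4],[0,0.035,0,0.077,0.16,0,-0.4],[0,0.035,0,0.077,0.16,0,-0.4],[0,0.035,0,0.077,0.16,0,-0.4],[0,0.035,0,0.077,0.16,0,-0.4],[0,0,0,0,0,0,-0.4],[0,0,0,0,0,0,-0.4],[0,0,0,0,0,0,-0.4]]

```text
time_s: 14.7
ee_pos: [564.5, 167.7, 243.0]
ee_rot: [180.0, 24.8, -0.0]
force: [0.6, -0.1, -0.1]
gripper_width: 63.8
gripper_force: 0.0
```

```bash
cat > c.py <<'E'
from h import *
s=env.state(); print(s["time_s"],s["ee_pos"].round(1),s["ee_rot"].round(2),s["qpos"].round(1))
out=[]
for n in ["wrist","scene"]:
    C=cam(n); im,D=optics.grab_frame(n); cv2.imwrite(f"pics/{n}1.png",im[:,:,::-1]); np.save(n+"D1.npy",D)
    out.append(cv2.resize(im[150:360,150:430] if n=="scene" else im,(560,420))[:,:,::-1])
    for th in ["sign_tab"]:
        for r in optics.place_of(n,th)[:3]:
            u,v=np.round(r["at"]).astype(int); print(n,th,round(r["conf"],2),r["at"],D[v,u],onz(C,r["at"],149.6)[0].round(1))
    for th in ["bottle_amber","bottle_white","sign_plate"]:
        for r in optics.silhouettes(n,th)[:2]:
            P=cloud(C,r["mask"],D)
            if len(P)<30: continue
            print(n,th,round(r["conf"],2),np.round(np.percentile(P,[2,50,98],axis=0)).tolist())
            if th=="sign_plate" and n=="wrist": np.save("plateP.npy",P)
cv2.imwrite("pics/c3.png",cv2.resize(np.hstack(out),(800,300)))
E
python3 c.py
```

```text
14.7 [564.5 167.7 243. ] [ 1.7996e+02  2.4800e+01 -2.0000e-02] [ 12.5  32.4  66.8   5.4 104.9 102.8]
wrist sign_tab 0.86 [278.2, 202.4] 279.15704 [532.8 169.4 149.6]
wrist sign_tab 0.81 [112.8, 270.6] 92.1874 [437.9 347.  149.6]
wrist bottle_amber 0.97 [[522.0, -102.0, 5.0], [548.0, -78.0, 72.0], [565.0, -65.0, 117.0]]
wrist bottle_white 0.81 [[431.0, -101.0, 8.0], [457.0, -75.0, 73.0], [470.0, -61.0, 124.0]]
wrist sign_plate 0.98 [[495.0, 77.0, 56.0], [520.0, 170.0, 115.0], [535.0, 262.0, 149.0]]
wrist sign_plate 0.62 [[313.0, 313.0, -0.0], [368.0, 375.0, 67.0], [380.0, 447.0, 92.0]]
scene sign_tab 0.8 [248.9, 217.8] 1329.2764 [533.6 162.  149.6]
scene sign_tab 0.79 [205.2, 303.9] 1010.59845 [349.9 391.  149.6]
scene sign_plate 0.95 [[343.0, 319.0, 40.0], [358.0, 384.0, 68.0], [376.0, 447.0, 101.0]]
scene sign_plate 0.87 [[481.0, 76.0, 60.0], [502.0, 172.0, 98.0], [525.0, 265.0, 146.0]]
```

View pics/c3.png

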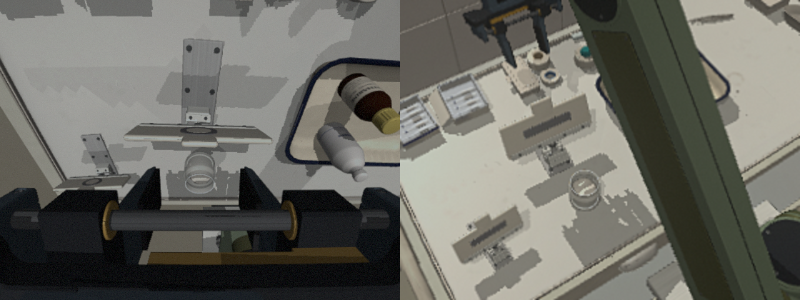

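The picture shows both bottles upright in the tray, at crop pixels (370,100) and (340,150), and the sign clear at (200,132). I'll grip the tab across its 46 mm width, because that leaves j6 room for the full half turn. First I refine the axis from the wrist cloud.

```bash
cat > d.py <<'E'
from h import *
C=cam("wrist"); D=np.load("wristD1.npy")
r=optics.silhouettes("wrist","sign_plate")
r=[q for q in r if abs(q["at"][0]-278)<60][0]
P=cloud(C,r["mask"],D); P=P[(P[:,0]>480)&(P[:,0]<560)]
Q=P.copy()
for _ in range(8):
    c=Q.mean(0); n=np.linalg.svd(Q-c,full_matrices=False)[2][2]; e=(Q-c)@n; Q=Q[abs(e)<max(2,2*e.std())]
print(len(P),len(Q),n.round(3),c.round(1),e.std().round(2))
T=P[P[:,2]>144]; print('top',len(T),np.percentile(T,[2,50,98],axis=0).round(1))
E=P[(P[:,2]>125)&(P[:,2]<140)]
f=np.polyfit(Q[:,1],Q[:,0]+0*Q[:,1],1) 
print('ext y',np.percentile(P[:,1],[.5,99.5]).round(1)); R=P[(abs(P[:,1]-170)>30)]
for lo,hi in [(75,90),(100,115),(225,240),(250,265)]:
    q=P[(P[:,1]>lo)&(P[:,1]<hi)]; t=q[q[:,2]>q[:,2].max()-4]; print(lo,t.mean(0).round(1),len(t))
E
python3 d.py
```

```text
5013 3818 [-0.917  0.034  0.398] [516.1 171.6 101.3] 0.81
top 478 [[527.9 148.5 144.3]
 [533.7 169.4 148.3]
 [536.5 190.3 150.2]]
ext y [ 74.5 266.2]
75 [519.   82.6 125.6] 104
100 [520.2 107.6 126.2] 102
225 [525.5 232.7 127.7] 99
250 [526.8 257.6 128.1] 89
```

Request:
send_rows:
  targets:
    - [[0,0,-0.0244,0.05,0.001,0,-0.4],[0,0,0,0,0,0,-0.4],[0,0,0,-0.053,0.002,-0.113,-0.4],[0,0,0,-0.053,0.002,-0.113,-0.4],[0,0,0,-0.053,0.002,-0.113,-0.4],[0,0,0,-0.053,0.002,-0.113,-0.4],[0,0,0,0,0,0,-0.4],[0,0,0,0,0,0,-0.4],[0,0,0,0,0,0,-0.4]]

```text
time_s: 16.15
ee_pos: [533.9, 170.5, 154.0]
ee_rot: [-179.9, 24.6, -2.1]
force: [-0.2, 0.6, -0.4]
gripper_width: 63.8
gripper_force: 0.0
```

Request:
send_rows:
  targets:
    - [[0,0,0,-0.025,0,-0.05,-0.4],[0,0,0,-0.025,0,-0.05,-0.4],[0,0,0,0,0,0,-0.4],[0,0,0,0,0,0,1],[0,0,0,0,0,0,1],[0,0,0,0,0,0,1],[0,0,0,0,0,0,1],[0,0,0,0,0,0,1]]
  grip_force: 30

```text
time_s: 16.95
ee_pos: [523.0, 169.9, 133.1]
ee_rot: [180.0, 24.7, -2.2]
force: [1.5, -2.6, 2.3]
gripper_width: 45.5
gripper_force: 30.0
```

Request:
send_rows:
  targets:
    - [[0,0,0,0.014,-0.0005,0.03,1],[0,0,0,0.014,-0.0005,0.03,1],[0,0,0,0.014,-0.0005,0.03,1],[0,0,0,0,0,0,1],[0,0,0,0,0,0,1]]

```text
time_s: 17.45
ee_pos: [531.1, 169.5, 150.8]
ee_rot: [179.9, 24.8, -2.2]
force: [-0.6, -3.7, -2.7]
gripper_width: 45.4
gripper_force: 30.0
```

Request:
send_rows:
  targets:
    - [[0.0188,-0.0007,0.0403,0,0,0,1],[0.0376,-0.0014,0.0805,0,0,0,1],[0.0376,-0.0014,0.0805,0,0,0,1],[0.0376,-0.0014,0.0805,0,0,0,1],[0.0376,-0.0014,0.0805,0,0,0,1],[0.0376,-0.0014,0.0805,0,0,0,1],[0,0,0,0,0,0,1],[0,0,0,0,0,0,1]]

```text
time_s: 18.25
ee_pos: [531.3, 169.1, 150.4]
ee_rot: [-162.2, 17.6, 44.4]
force: [0.2, -6.2, -3.6]
gripper_width: 45.6
gripper_force: 30.0
```

```bash
python3 -c "
from h import *
s=env.state();print(s['qpos'].round(1),s['force'].round(1),s['torque'].round(2))
R=Ro.from_euler('xyz',s['ee_rot'],degrees=True);R0=Ro.from_euler('xyz',[180,24.8,-2.2],degrees=True);print(np.degrees((R*R0.inv()).as_rotvec()),-R.as_matrix()[:,2])"
```

```text
[12.7 32.4 80.5  6.3 91.2 59.9] [ 0.2 -6.2 -3.6] [-1.07 -0.69  0.51]
[18.46616243 -0.73452021 39.763863  ] [ 0.41927901 -0.01780631  0.90768279]
```

Request:
send_rows:
  targets:
    - [[0.0376,-0.0014,0.0805,0,0,0,1],[0.0376,-0.0014,0.0805,0,0,0,1],[0.0376,-0.0014,0.0805,0,0,0,1],[0.0376,-0.0014,0.0805,0,0,0,1],[0.0376,-0.0014,0.0805,0,0,0,1],[0.0376,-0.0014,0.0805,0,0,0,1],[0.0376,-0.0014,0.0805,0,0,0,1],[0.0376,-0.0014,0.0805,0,0,0,1],[0,0,0,0,0,0,1]]

```text
time_s: 19.15
ee_pos: [531.9, 169.5, 150.3]
ee_rot: [-156.1, -7.7, 104.0]
force: [1.6, -4.2, -3.7]
gripper_width: 45.6
gripper_force: 30.0
```

Request:
send_rows:
  targets:
    - [[0.0376,-0.0014,0.0805,0,0,0,1],[0.0376,-0.0014,0.0805,0,0,0,1],[0.0376,-0.0014,0.0805,0,0,0,1],[0.0376,-0.0014,0.0805,0,0,0,1],[0.0376,-0.0014,0.0805,0,0,0,1],[0.0376,-0.0014,0.0805,0,0,0,1],[0.0376,-0.0014,0.0805,0,0,0,1],[0.0376,-0.0014,0.0805,0,0,0,1],[0.0376,-0.0014,0.0805,0,0,0,1],[0,0,0,0,0,0,1],[0,0,0,0,0,0,1]]

```text
time_s: 20.25
ee_pos: [531.6, 169.8, 150.5]
ee_rot: [-179.8, -25.3, 177.5]
force: [3.2, -4.2, -4.1]
gripper_width: 45.6
gripper_force: 30.0
```

```bash
cat > e.py <<'E'
from h import *
s=env.state();print(s['time_s'],s['ee_pos'].round(1),s['qpos'].round(1),s['force'].round(1),s['torque'].round(2))
R=Ro.from_euler('xyz',s['ee_rot'],degrees=True);R0=Ro.from_euler('xyz',[180,24.8,-2.2],degrees=True);v=np.degrees((R*R0.inv()).as_rotvec());print(v,np.linalg.norm(v),-R.as_matrix()[:,2])
out=[]
for n in ["scene","side"]:
    im,D=optics.grab_frame(n); out.append((im[150:330,190:390] if n=="scene" else im[160:340,180:380])[:,:,::-1])
import time
cv2.imwrite(f"pics/t{s['time_s']:.2f}.png",cv2.resize(np.hstack(out),(800,360))); print(f"pics/t{s['time_s']:.2f}.png")
E
python3 e.py; cp pics/t*.png pics/turn.png
```

```text
20.25 [531.6 169.8 150.5] [ 12.8  32.7  80.    6.3  91.8 -75.9] [ 3.2 -4.2 -4.1] [-0.76 -1.17  0.35]
[ 75.99493701  -2.81589976 162.80139886] 179.6871036384206 [ 0.42671013 -0.01526292  0.90425965]
pics/t20.25.png
```

View pics/turn.png

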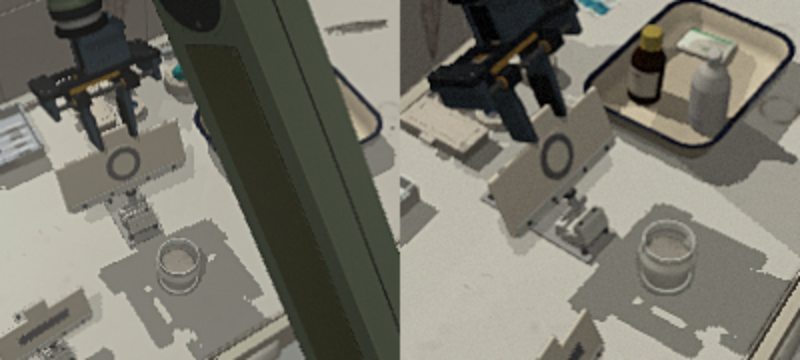

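The ring now faces the front, at crop pixels (123,165) and (555,155), and both bottles stand in the tray. I lower the plate.

Request:
send_rows:
  targets:
    - [[0,0,0,-0.01,0.0004,-0.0215,1],[0,0,0,-0.01,0.0004,-0.0215,1],[0,0,0,-0.01,0.0004,-0.0215,1],[0,0,0,-0.009,0.0002,-0.019,1],[0,0,0,0,0,0,1],[0,0,0,0,0,0,1]]

```text
time_s: 20.95
ee_pos: [523.7, 170.3, 134.0]
ee_rot: [-179.9, -25.3, 177.7]
force: [3.4, -3.8, -4.8]
gripper_width: 45.5
gripper_force: 30.0
```

Request:
send_rows:
  targets:
    - [[0,0,0,-0.003,0,-0.006,1],[0,0,0,0,0,0,1],[0,0,0,0,0,0,-0.4],[0,0,0,0,0,0,-0.4],[0,0,0,0,0,0,-0.4],[0,0,0,0,0,0,-0.4]]

```text
time_s: 21.55
ee_pos: [522.4, 171.0, 133.3]
ee_rot: [180.0, -25.4, 177.8]
force: [0.1, -0.7, -0.1]
gripper_width: 63.9
gripper_force: 0.0
```

Request:
send_rows:
  targets:
    - [[0,0,0,0.02,0,0.045,-0.4],[0,0,0,0.04,-0.001,0.09,-0.4],[0,0,0,0.06,-0.002,0.13,-0.4],[0,0,0,0.06,-0.002,0.13,-0.4],[0,0,0,0.06,-0.002,0.13,-0.4],[0,0,0,0,0,0,-0.4],[0,0,0,0,0,0,-0.4]]

```text
time_s: 22.25
ee_pos: [570.8, 169.0, 238.1]
ee_rot: [-180.0, -25.3, 177.8]
force: [-1.1, 1.4, -0.5]
gripper_width: 63.7
gripper_force: 0.0
```

```bash
cat > f.py <<'E'
from h import *
s=env.state();print(s['time_s'],s['ee_pos'].round(1),s['force'].round(1))
out=[]
for n in ["wrist","side"]:
    C=cam(n); im,D=optics.grab_frame(n); out.append(cv2.resize(im if n=="wrist" else im[140:345,200:473],(560,420))[:,:,::-1])
    for th in ["sign_plate","bottle_amber","bottle_white","gauze_pack_1","wool_jar","wind_timer"]:
        for r in optics.silhouettes(n,th)[:2]:
            P=cloud(C,r["mask"],D)
            if len(P)<30 or r["conf"]<.4: continue
            print(n,th,round(r["conf"],2),np.round(np.percentile(P,[2,50,98],axis=0)).tolist())
            if th=="sign_plate" and abs(np.median(P[:,0])-510)<30:
                Q=P[P[:,2]>60]
                for _ in range(8):
                    c=Q.mean(0); nn=np.linalg.svd(Q-c,full_matrices=False)[2][2]; e=(Q-c)@nn; Q=Q[abs(e)<max(2,2*e.std())]
                nn*=np.sign(nn[0])
                print('  yaw',np.degrees(np.arctan2(nn[1],nn[0])).round(2),'c',c.round(1),'top z',np.percentile(P[:,2],[95,99,99.7]).round(1))
                for lo,hi in [(75,90),(100,115),(225,240),(250,265)]:
                    q=P[(P[:,1]>lo)&(P[:,1]<hi)]
                    if len(q): t=q[q[:,2]>q[:,2].max()-4]; print('  ',lo,t.mean(0).round(1))
                t=P[P[:,2]>144]; print('  tab',np.median(t,axis=0).round(1))
cv2.imwrite("pics/fin.png",cv2.resize(np.hstack(out),(800,300)))
E
python3 f.py
```

```text
22.25 [570.8 169.  238.1] [-1.1  1.4 -0.5]
wrist sign_plate 0.87 [[353.0, 312.0, 42.0], [374.0, 370.0, 88.0], [383.0, 443.0, 104.0]]
wrist sign_plate 0.64 [[479.0, 77.0, 52.0], [512.0, 170.0, 116.0], [533.0, 264.0, 149.0]]
  yaw -4.72 c [506.8 170.3 104.3] top z [148.1 149.6 150.1]
   75 [513.8  82.6 126.9]
   100 [516.1 107.5 127.1]
   225 [525.9 232.7 126.3]
   250 [528.  257.3 126.4]
  tab [530.9 168.8 148.2]
wrist bottle_amber 0.93 [[520.0, -100.0, 10.0], [541.0, -77.0, 78.0], [562.0, -65.0, 117.0]]
wrist bottle_white 0.93 [[422.0, -103.0, 7.0], [450.0, -74.0, 82.0], [469.0, -61.0, 125.0]]
wrist gauze_pack_1 0.73 [[478.0, -207.0, 1.0], [513.0, -202.0, 7.0], [553.0, -200.0, 10.0]]
wrist wool_jar 0.9 [[330.0, 138.0, 6.0], [365.0, 168.0, 47.0], [393.0, 197.0, 66.0]]
side sign_plate 0.63 [[342.0, 317.0, 3.0], [358.0, 385.0, 67.0], [380.0, 448.0, 101.0]]
side bottle_amber 0.71 [[514.0, -104.0, 6.0], [529.0, -77.0, 64.0], [558.0, -65.0, 118.0]]
side bottle_white 0.88 [[416.0, -187.0, 6.0], [434.0, -71.0, 66.0], [474.0, -61.0, 125.0]]
side gauze_pack_1 0.82 [[447.0, -258.0, 1.0], [520.0, -228.0, 10.0], [553.0, -92.0, 123.0]]
side gauze_pack_1 0.59 [[445.0, 78.0, 3.0], [498.0, 181.0, 85.0], [598.0, 267.0, 145.0]]
side wool_jar 0.79 [[327.0, 139.0, 8.0], [354.0, 179.0, 46.0], [385.0, 202.0, 66.0]]
side wind_timer 0.77 [[661.0, -68.0, 2.0], [682.0, -34.0, 25.0], [714.0, -15.0, 44.0]]
```

View pics/fin.png

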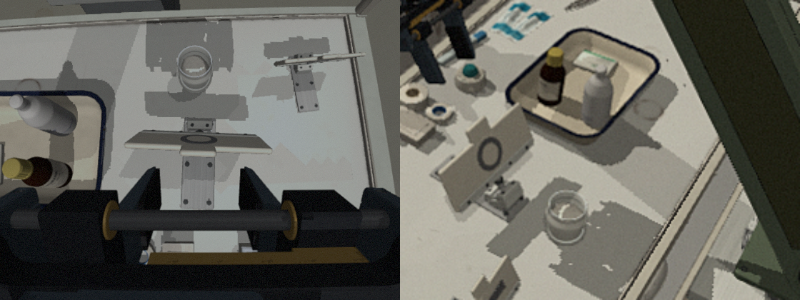

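The ring faces the front. The tab's median height is 148.2 mm, against 148.3 mm when it was seated at the start, so the plate is home. Its yaw is about 2.5° off its starting yaw, well inside the 0.2 rad allowance. The bottles are upright, the jar, timer and gauze have not moved, and the arm is clear.

```bash
python3 -c "
from workcell import env
print(env.job_done())"
```

```text
the job is handed in; nothing more can be done
None
```

The job is handed in at about 22 s of the 72 s limit, and the judge returned no verdict: both bottles stand upright in the tray, the sign shows its ring to the front and is seated in its slot, and the jar, timer and gauze are where they were.

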